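# Load the slide cassette and hold the reader's dead-man lever level

### The arm

A 6-joint arm with a two-finger parallel gripper is mounted at the origin on a cart in front of the work surface, level with it; the furniture and walls round the work are solid. World frame = base frame: x ahead of the robot, y to its left, z up, the work surface at z = 0. Lengths are in m, angles in degrees, forces in N, time in s.
With the tool pointing down it reaches from about 0.425 to 0.925 m from the base axis. Payload 12.5 kg.
Tool frame: the origin (TCP) lies midway between the tips of the shut fingers; the grasp point (between the pads) lies 19 mm behind it; z points along the fingers, y is the line along which they close (so a half turn about z gives the same grasp; the last joint's range is limited). The gripper opens to 85 mm and grips with 20 to 120 N. Pads are 22 mm wide; open, the fingers measure 114 mm over their backs; the gripper's body (76 mm by 85 mm) begins 54 mm behind the grasp point. The pads swing forward as they close: fully open they stand 13 mm farther back than shut.
Start: joints at [-73.946, 28.126, 89.318, -0, 62.55, -6.05], TCP at [0.235, -0.579, 0.231] pointing down, gripper open.
Joint ranges: [-177.58, 177.58], [-47.91, 125.51], [2.72, 160], [-65.01, 245.01], [3.68, 167.84], [-153.87, 153.87]. Speed limits (degrees/s): [127.2, 127.2, 159.86, 180, 180, 180].

### API

Orientations are given as [roll, pitch, yaw] about the fixed x, y, z axes, in that order (R = Rz(yaw) Ry(pitch) Rx(roll)).
In Python, from station import ctrl gives the robot as it stands.
- The arm moves only by the tool send_rows, never from a script. Its argument "rows" is a list of rows, each a list of 7 numbers: the turn, a rotation vector about the tool's x, y, z in rad, then the shift along the tool's x, y, z in mm, then the opening, from 0 (shut) to 1 (fully open). A call has exactly 10 rows; each row is the pose to reach, as a shift and turn from the pose commanded when the call began, along the tool's axes at that moment; what a row does not reach only later rows make up. A row lasts 1/12 s, in which the tool goes at most 41.7 mm and 7.16 degrees, less where a joint would pass 70% of its speed; a pose out of reach is approached as far as the arm can. A call with a gripper value outside its range is refused whole. The fingers move at their own pace and stop on an object; "grip_force" is the grip in N (left out, the last holds). Time passes only in rows, so rows that repeat a pose let the fingers close, or fill a call up. It gives the time, the measured TCP pose, the force, the opening and the grip force at its end, in the units of the state.
- ctrl.read_state(): the state, without advancing time (a new reading comes with each control period).
- ctrl.read_camera(name): name is "side" or "top"; returns (picture, depth): 384x512x3 uint8, blue, green, red; 384x512 float32, m along the optical axis (not along the pixel's ray), 0 where there is no reading.
- ctrl.camera_params(name): a dict with "mtx" (3x3 intrinsics, pixels), "position" and "rotation" of the camera in the world. Camera axes: x right, y down, z forward; pixel columns grow to the right and rows downward; lengths in m; the calibration is good to about 2 mm. A picture is of the moment at which its call begins. camera_params takes no time and is no camera call.
- ctrl.finish_job(): hands the job in; it is judged then, once.
The state is a dict: "time_s": time; "q": joint angles; "joint_velocities": joint speeds; "joint_efforts": joint torques, N m; "tool_pos": TCP position; "orientation": TCP orientation; "ft_force": force on the tool from outside, world axes, zero at the start; "torque": the same for the moment, N m; "width": finger opening in m; "finger_force": force on a finger pad.
Only numpy, scipy, OpenCV 4.12 (cv2) and the standard library are available. Lean on these libraries where they do the work, as an engineer would, in place of code of your own. Each camera call takes 0.05 s, during which the arm holds its last target. There are 200 camera calls.

### The job

Seat the slide cassette flat in the reader's pocket, clipped corner to clipped corner, lowering it in rather than dropping it, and let go of it. Then press the reader's sprung lever down with the fingertips to its middle position, where it lies level with its pad flush with the top of the index post, without ever pushing it right down, and keep it held there: the program finishes while the fingers are still holding the lever level. Leave the bench timer and the rubber stopper where they stand.

Things in the scene. Friction and masses are not known exactly. Their poses are not given: they have to be found in the camera images.
- reader: fixed white bench unit, base 150 x 152 x 12 mm. Origin on its underside, mid-width, 65 mm behind the front edge; +x to the rear (away from the robot at yaw 0), +y left, z up. A 52 mm high housing crosses the rear (x = 56 to 85 mm). Aluminium pocket on the left, sprung lever on the right. Slim steel index post, top at z = 56 mm, at [-30, -72] mm, just right of the lever
- pocket (a point): centre of the pocket's floor, at reader [-5, 33, 12] mm, axes as the reader's. Pocket 87 mm along x, 59 mm along y, 10 mm deep; walls 12 mm thick with a 4 mm 45-degree lead-in at the rim. Its rear left (+x, +y) corner is filled diagonally to match the cassette's clipped corner; clearance 1.5 mm on each side
- cassette: loose grey plate 84 (x) x 56 (y) x 14 mm, 100 to 200 g, +x +y corner clipped (14 mm a side); centred finger rib on top along x: 50 mm long, 12 mm wide, z = 14 to 38 mm. Origin: centre of the underside's full outline. Seated, origin at pocket, x along the reader's x. Starts with x within 0.6 rad of world x, in one of two places right of the reader (bench timer in the other)
- lever (a joint): angle of the sprung lever, rad: 0 released, pad raised; 0.26 level (middle position, the reader runs, pad top flush with the index post's top); 0.52 right down on its stop. Grows as the pad is pressed; springs back to 0 when let go. Pressing the pad takes about 2 N to start, 6 N at level, 9 N at the stop
- lever_pad (a point): centre of the top face of the black rubber press pad (40 mm along the lever, 30 mm wide) at the lever's free end, 90 mm from the hinge pin; the pin lies along reader y at x = 50, z = 50 mm, the lever points to reader -x. Pad centre at reader [-39, -47, 79] mm released, [-40, -47, 56] level, [-35, -47, 33] right down
- bench_timer: bystander: flat white countdown timer 64 x 64 x 19 mm, origin under its centre
- microscope: fixed stereo microscope left of the reader, origin under its base; base 220 x 190 mm, eyepieces about 320 mm high on the robot's side. Keep the whole arm clear of it: lift the cassette and draw it in to about 0.5 m from the robot before swinging left to the reader
- stopper: bystander: rubber stopper 30 mm across, 28 mm high, standing, origin under its centre
Things that resemble listed ones, but are neither listed nor needed, are in the scene too. What is shaped like the cassette but purple or red is not meant.

How it is judged:
By the outcome, as a careful person would: the job done as asked, in the order asked, and still so for the second after the job is handed in, while the arm keeps its last pose, push and grip.
It also fails if it takes over 48 s, if anything falls off the work surface, if the arm or the gripper's body presses on something with over 40 N, if the wrist force passes 120 N, or if a joint passes its speed limit or range.

## Working session

There is one attempt and no reset: what is moved stays moved. The work goes in short steps, Python scripts to look and compute and a tool call to move; the robot and the scene stay as the last step left them, time stands still between calls to the robot, and variables do not carry over. Pictures are saved under pics/ and viewed, at most 10 in all, crops included, and the job is handed in when it is done.

Besides the shell and the picture viewer there is one more tool, called after ">>>" by a JSON object that holds its "name" and its "arguments". send_rows: Moves the arm, as the interface text tells. Its arguments: {"type":"object","properties":{"rows":{"type":"array","items":{"type":"array","items":{"type":"number"}}},"grip_force":{"type":"number"}},"required":["rows"]}

```bash
mkdir -p pics
cat > h.py <<'E'
import numpy as np, cv2
from station import ctrl
from scipy.spatial.transform import Rotation as R
def cam(n):
    im,d=ctrl.read_camera(n); p=ctrl.camera_params(n)
    return np.asarray(im),np.asarray(d),np.array(p['mtx']),np.array(p['position']),np.array(p['rotation'])
def pts(d,K,t,Rm):
    v,u=np.mgrid[:d.shape[0],:d.shape[1]]
    c=np.stack([(u-K[0,2])/K[0,0]*d,(v-K[1,2])/K[1,1]*d,d],-1)
    return c@Rm.T+t
def plane(uv,z,K,t,Rm):
    uv=np.atleast_2d(uv).astype(float)
    r=np.c_[(uv[:,0]-K[0,2])/K[0,0],(uv[:,1]-K[1,2])/K[1,1],np.ones(len(uv))]@Rm.T
    return t+r*((z-t[2])/r[:,2])[:,None]
E
python3 - <<'E'
from h import *
for n in('top','side'):
    im,d,K,t,Rm=cam(n); cv2.imwrite(f'pics/{n}0.png',im); np.savez(f'{n}0.npz',im=im,d=d,K=K,t=t,R=Rm); print(n,K.tolist(),t,Rm.tolist(),(d>0).mean())
print(ctrl.read_state())
E
```

```text
top [[421.3142732664507, 0.0, 258.48044031053195], [0.0, 421.3142732664507, 193.36230179260113], [0.0, 0.0, 1.0]] [ 0.32741095 -0.19108533  1.24069385] [-173.47365134863395, 0.7413695406064217, -89.86223747155397] 0.9961191813151041
side [[453.86547411546945, 0.0, 254.72904152202523], [0.0, 453.86547411546945, 197.51765096281395], [0.0, 0.0, 1.0]] [ 0.22723428 -0.98798366  0.77776979] [-129.58939140642548, -0.4631212280432357, -14.845706020985617] 0.9953562418619791
{'time_s': 0.1, 'q': array([-7.39449081e+01,  2.81595720e+01,  8.93475226e+01,  1.76678039e-03,
        6.25514189e+01, -6.05016535e+00]), 'joint_velocities': array([ 0.08122193, -0.19304475, -0.13701611,  0.05515495, -0.20066172,
        0.0277372 ]), 'joint_efforts': array([ 2.84704875e-03, -6.19446659e+01, -2.62024283e+01, -7.77699893e-05,
        2.93344958e-03,  5.30906664e-05]), 'tool_pos': array([ 0.23516377, -0.5788387 ,  0.23079301]), 'orientation': array([-1.79941978e+02, -7.72559224e-03,  2.21044381e+01]), 'ft_force': array([ 0.29325912, -0.43132488, -0.54450839]), 'torque': array([ 0.02329537, -0.03849366,  0.00306795]), 'finger_force': 0.0, 'width': 0.08556249355971902}
```

Rotation is given as rpy degrees; I'll convert it in the helper.

```bash
sed -i "s/np.array(p\['rotation'\])/R.from_euler('xyz',p['rotation'],degrees=True).as_matrix()/" h.py
```

```text
(no output)
```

View pics/top0.png

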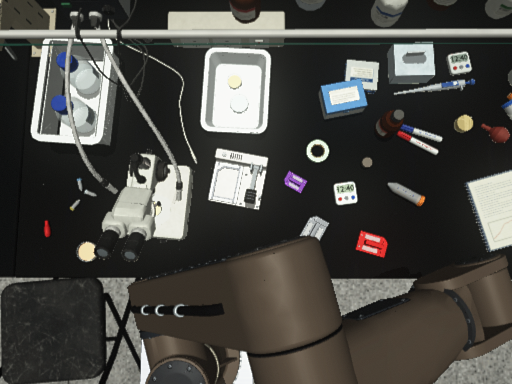

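View pics/side0.png

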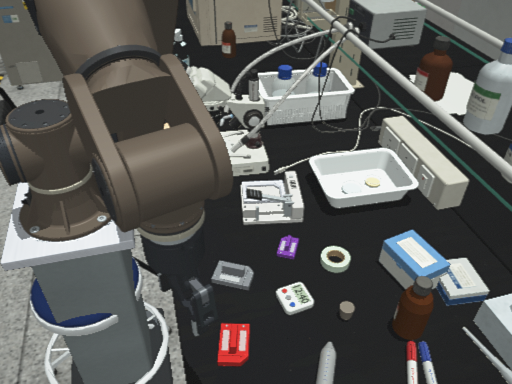

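The top view shows the reader at (238,180) with its lever at (252,190). The timer is at (345,193) and the stopper at (367,162). Cassette candidates in the top view: grey at (315,228), side (233,275); purple at (295,182); red at (372,244). Grey is the one I want. Next I'll measure and check it in a close crop.

```bash
cat > m1.py <<'E'
from h import *
for n in('top','side'):
    im,d,K,t,Rm=cam(n); np.savez(f'{n}1.npz',im=im,d=d)
    P=pts(d,K,t,Rm)
    roi={'top':{'reader':(200,140,275,215),'cas':(296,205,335,245)},'side':{'reader':(230,165,312,230),'cas':(205,255,262,298)}}[n]
    for k,(a,b,c,e) in roi.items():
        p=P[b:e,a:c].reshape(-1,3); print(n,k,'table z',np.median(p[np.abs(p[:,2])<.006][:,2]) )
        for lo,hi in ([(.008,.020),(.03,.046)] if k=='cas' else [(.008,.016),(.018,.027),(.046,.058)]):
            s=p[(p[:,2]>lo)&(p[:,2]<hi)]
            if len(s)<5: continue
            (cx,cy),(w,h),a_=cv2.minAreaRect((s[:,:2]*1000).astype(np.float32)); print(lo,len(s),round(cx,1),round(cy,1),round(w,1),round(h,1),round(a_,1),'medz',np.median(s[:,2]).round(4))
    if n=='side': A=cv2.resize(im[160:305,200:320],None,fx=4,fy=4,interpolation=2)
    else: B=cv2.resize(im[140:250,200:335],None,fx=4,fy=4,interpolation=2)
    
h=max(A.shape[0],B.shape[0])
cv2.imwrite('pics/c1.png',cv2.resize(np.hstack([cv2.copyMakeBorder(x,0,h-x.shape[0],0,0,0) for x in(A,B)]),None,fx=.78,fy=.78))
E
python3 m1.py
```

```text
top reader table z 0.000999999049939193
0.008 1140 515.0 -113.1 218.1 180.8 3.1 medz 0.0128
0.018 531 502.8 -113.7 150.8 131.5 79.5 medz 0.0222
0.046 559 524.4 -116.3 152.0 118.7 78.9 medz 0.0533
top cas table z 0.0008139346037908668
0.008 317 366.9 -337.9 64.9 68.8 68.9 medz 0.0152
0.03 65 362.3 -335.2 11.9 41.2 60.3 medz 0.0388
side reader table z -0.0010849730452618944
0.008 1200 503.1 -81.7 233.0 149.7 84.3 medz 0.0109
0.018 471 500.1 -86.9 128.6 233.3 0.4 medz 0.0208
0.046 536 562.4 -130.2 227.3 100.8 46.9 medz 0.0513
side cas table z -0.000940189426971827
0.008 573 356.6 -335.2 61.1 84.8 60.0 medz 0.0129
0.03 137 357.5 -335.0 15.6 50.0 63.6 medz 0.0361
```

View pics/c1.png

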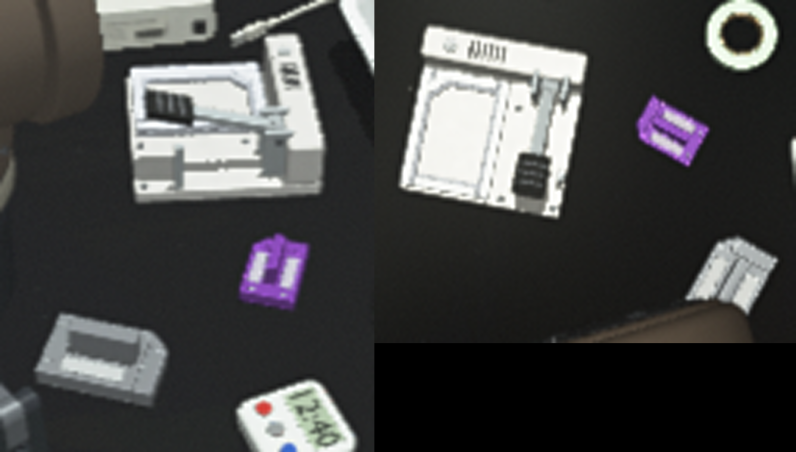

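The crop confirms the grey cassette, with its clipped corner at the far left in the top crop at (730,240). The pocket's filled corner is at the rear left of the reader. Next I'll get the reader's pose from its white component in world XY.

```bash
cat > m2.py <<'E'
from h import *
import sys
def measure(n,im,d,seed):
    p=ctrl.camera_params(n);K=np.array(p['mtx']);t=np.array(p['position']);Rm=R.from_euler('xyz',p['rotation'],degrees=True).as_matrix()
    P=pts(d,K,t,Rm)
    g=((P[...,2]>.006)&(P[...,2]<.06)&(P[...,0]>.40)&(P[...,0]<.65)&(P[...,1]>-.22)&(P[...,1]<-.005)).astype(np.uint8)
    g&=(im.min(2)>90).astype(np.uint8)
    N,L,S,C=cv2.connectedComponentsWithStats(g); i=1+S[1:,4].argmax(); print(n,'comp',S[i])
    s=P[L==i]; r=cv2.minAreaRect((s[:,:2]*1000).astype(np.float32)); print(' base',np.round(r[0]+r[1]+(r[2],),1))
    h=s[s[:,2]>.046]; h=h[h[:,2]<.056]
    r=cv2.minAreaRect((h[:,:2]*1000).astype(np.float32)); print(' top52',np.round(r[0]+r[1]+(r[2],),1))
    # edge fits: low points, per-column extreme
    a=np.radians(-9)
    for it in range(3):
        c,sn=np.cos(a),np.sin(a); q=np.c_[s[:,0]*c+s[:,1]*sn,-s[:,0]*sn+s[:,1]*c]*1000
        out={}
        for name,ax,sg,zlo,zhi in(('front',0,-1,.006,.03),('rear',0,1,.046,.056),('left',1,1,.006,.056),('right',1,-1,.006,.056)):
            m=(s[:,2]>zlo)&(s[:,2]<zhi); qq=q[m]; o=qq[:,1-ax]; b=np.round(o/5).astype(int); X=[];Y=[]
            for bb in np.unique(b):
                w=qq[b==bb]; X.append(bb*5);Y.append(sg*(sg*w[:,ax]).max())
            X=np.array(X);Y=np.array(Y); k=np.abs(Y-np.median(Y))<5; f=np.polyfit(X[k],Y[k],1)
            for _ in range(3):
                rs=Y-np.polyval(f,X);k=np.abs(rs)<2.5; f=np.polyfit(X[k],Y[k],1)
            out[name]=(np.degrees(np.arctan(f[0])),np.median(Y[k]),k.sum())
        da=np.mean([out['front'][0]*-1,out['rear'][0]*-1,out['left'][0],out['right'][0]]) 
        print(' yaw',np.degrees(a).round(2),{k:np.round(v,2).tolist() for k,v in out.items()})
        a+=np.radians(da)
for n in('top','side'):
    z=np.load(n+'1.npz'); measure(n,z['im'],z['d'],None)
E
python3 m2.py
```

```text
top comp [ 208  149   60   61 2426]
 base [ 508.8 -112.8  154.2  150.5   79.3]
 top52 [ 524.4 -116.3  152.   118.7   78.9]
 yaw -9.0 {'front': [1.69, 446.13, 31.0], 'rear': [1.44, 593.42, 30.0], 'left': [-0.53, 40.58, 27.0], 'right': [-1.56, -107.81, 30.0]}
 yaw -10.3 {'front': [0.34, 446.63, 31.0], 'rear': [0.12, 593.52, 29.0], 'left': [0.43, 52.3, 27.0], 'right': [-0.37, -95.83, 29.0]}
 yaw -10.4 {'front': [0.25, 446.83, 30.0], 'rear': [0.05, 593.53, 30.0], 'left': [0.44, 53.16, 26.0], 'right': [-0.27, -94.99, 29.0]}
side comp [ 240  171   64   53 2297]
 base [ 506.1 -115.1  158.3  150.7   79.5]
 top52 [ 522.4 -117.5  155.3  116.6   78.9]
 yaw -9.0 {'front': [1.55, 444.06, 32.0], 'rear': [1.51, 590.65, 25.0], 'left': [-1.37, 39.77, 21.0], 'right': [-1.83, -111.53, 31.0]}
 yaw -10.56 {'front': [-0.05, 444.48, 29.0], 'rear': [-0.64, 591.4, 28.0], 'left': [0.6, 53.8, 19.0], 'right': [-0.29, -97.22, 30.0]}
 yaw -10.31 {'front': [0.24, 444.53, 32.0], 'rear': [0.14, 591.13, 30.0], 'left': [0.36, 51.63, 19.0], 'right': [-0.54, -99.6, 30.0]}
```

```bash
cat > go.py <<'E'
from h import *
import sys
# go.py x y z yaw (mm,deg): tool-frame turn and shift from the present pose
s=ctrl.read_state(); x,y,z,yaw=map(float,sys.argv[1:5])
A=R.from_euler('xyz',s['orientation'],degrees=True); B=R.from_euler('xyz',[180,0,yaw],degrees=True)
print('t',round(s['time_s'],2),'pos',(s['tool_pos']*1e3).round(1),s['orientation'].round(2),'F',s['ft_force'].round(1),'w',round(s['width'],4))
print('turn',(A.inv()*B).as_rotvec().round(4),'shift',A.inv().apply(np.array([x,y,z])-s['tool_pos']*1e3).round(1))
E
python3 - <<'E'
from h import *
for n in('side','top'):
    im,d,K,t,Rm=cam(n);P=pts(d,K,t,Rm)
    m=(np.abs(P[...,0]-.357)<.06)&(np.abs(P[...,1]+.335)<.06)
    if n=='top': m[238:]=0
    s=P[m&(P[...,2]>.0335)&(P[...,2]<.043)]*1e3; c=s.mean(0);v=np.linalg.svd(s[:,:2]-c[:2])[2][0]
    print(n,len(s),'rib mean',c.round(1),'yaw',np.degrees(np.arctan2(v[1],v[0])).round(1))
    s=P[m&(P[...,2]>.007)&(P[...,2]<.02)]*1e3
    hull=cv2.convexHull((s[:,:2]*10).astype(np.int32)); ap=cv2.approxPolyDP(hull,40,True)[:,0]/10
    e=np.roll(ap,-1,0)-ap; print(ap.round(0).tolist(),np.hypot(*e.T).round(0),np.degrees(np.arctan2(e[:,1],e[:,0])).round(1))
E
python3 go.py 357 -335 110 -28.5
```

```text
side 110 rib mean [ 357.2 -336.4   36.5] yaw -30.1
[[399.0, -340.0], [394.0, -323.0], [336.0, -294.0], [307.0, -338.0], [380.0, -380.0]] [17. 65. 53. 84. 45.] [ 106.9  152.8 -123.4  -30.4   64.4]
top 62 rib mean [ 361.3 -334.5   38.4] yaw 150.4
[[416.0, -352.0], [414.0, -279.0], [346.0, -298.0], [344.0, -355.0], [378.0, -376.0]] [73. 70. 57. 41. 46.] [  92.4 -164.   -92.8  -31.4   33. ]
t 0.3 pos [ 235.2 -579.   231.1] [-179.98   -0.     22.11] F [0.  0.1 0.2] w 0.0856
turn [-3.000e-04  1.000e-04  8.833e-01] shift [ 204.7 -180.2  121.2]
```

>>> {"name": "send_rows", "arguments": {"rows": [[0, 0, 0.08, 20, -18, 8, 1], [0, 0, 0.18, 41, -36, 18, 1], [0, 0, 0.29, 65, -57, 30, 1], [0, 0, 0.4, 90, -79, 45, 1], [0, 0, 0.51, 115, -101, 60, 1], [0, 0, 0.62, 140, -123, 76, 1], [0, 0, 0.73, 165, -145, 92, 1], [0, 0, 0.82, 187, -164, 107, 1], [0, 0, 0.88, 200, -176, 117, 1], [0, 0, 0.901, 205.6, -180, 121, 1]], "grip_force": 60}}

```text
time_s: 1.13
tool_pos: [0.3583, -0.3322, 0.1091]
orientation: [-179.9, 0.1, -29.6]
ft_force: [0.8, -1.3, -0.5]
width: 0.0853
finger_force: 0.0
```

```bash
python3 go.py 358 -335 50 -29.5
python3 - <<'E'
from h import *
im,d,K,t,Rm=cam('side'); cv2.imwrite('pics/s2.png',cv2.resize(im[180:310,160:320],None,fx=4,fy=4,interpolation=2))
E
```

```text
t 1.13 pos [ 358.3 -332.2  109.1] [-1.7994e+02  1.3000e-01 -2.9620e+01] F [ 0.8 -1.3 -0.5] w 0.0853
turn [-0.001   0.0023 -0.0021] shift [ 1.3  2.7 59.1]
```

View pics/s2.png

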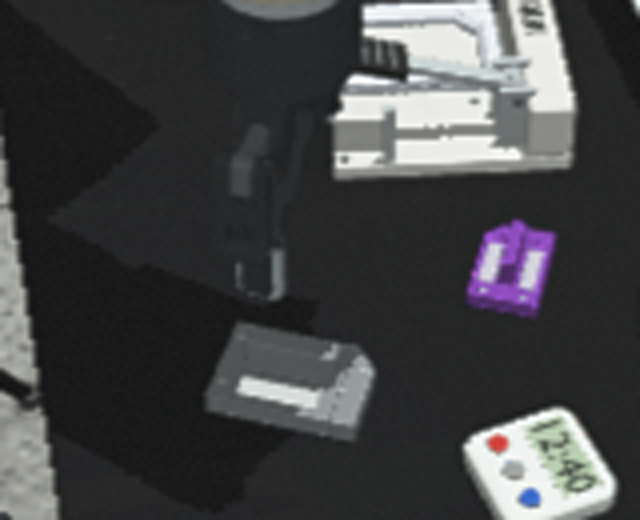

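The fingers stand above the cassette at crop (260,270), with the rib at (300,375). Next I descend to TCP z = 17 mm.

>>> {"name": "send_rows", "arguments": {"rows": [[0, 0, 0, 0, 0, 8, 1], [0, 0, 0, 0, 0, 20, 1], [0, 0, 0, 0, 0, 35, 0.9], [0, 0, 0, 0, 0, 50, 0.8], [0, 0, 0, 0, 0, 64, 0.7], [0, 0, 0, 0, 0, 75, 0.6], [0, 0, 0, 0, 0, 84, 0.6], [0, 0, 0, 0, 0, 90, 0.6], [0, 0, 0, 0, 0, 92.5, 0.6], [0, 0, 0, 0, 0, 92.5, 0.6]]}}

```text
time_s: 2.02
tool_pos: [0.3578, -0.3352, 0.0175]
orientation: [-180.0, 0.0, -29.5]
ft_force: [0.4, 0.4, 0.1]
width: 0.0513
finger_force: 0.0
```

```bash
python3 go.py 358 -335 17.5 -29.5
python3 - <<'E'
from h import *
im,d,K,t,Rm=cam('side'); im=cv2.convertScaleAbs(im,alpha=2,beta=10); cv2.imwrite('pics/s3.png',cv2.resize(im[220:310,180:290],None,fx=6,fy=6,interpolation=2))
E
```

```text
t 2.02 pos [ 357.8 -335.2   17.5] [-1.800e+02  1.000e-02 -2.952e+01] F [0.4 0.4 0.1] w 0.0513
turn [-0.      0.0002 -0.0004] shift [ 0.  -0.3  0. ]
```

View pics/s3.png

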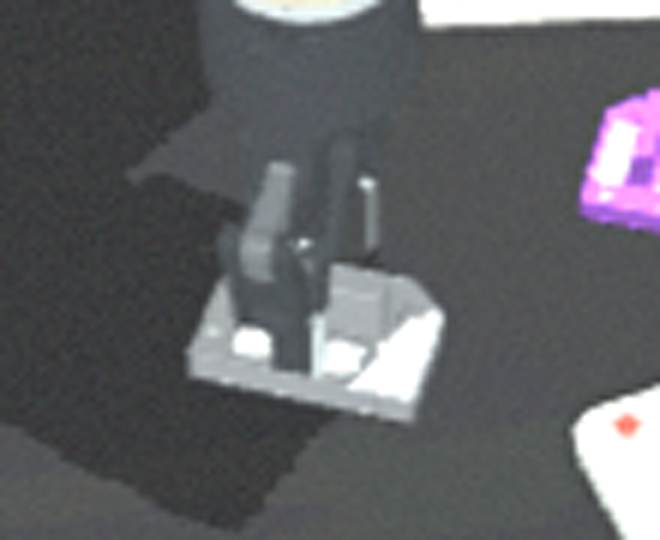

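The fingers straddle the rib near its middle, with the near fingertip at crop (295,360). I'll close them gently.

>>> {"name": "send_rows", "arguments": {"rows": [[0, 0, 0, 0, 0, 0, 0.4], [0, 0, 0, 0, 0, 0, 0.3], [0, 0, 0, 0, 0, 0, 0.2], [0, 0, 0, 0, 0, 0, 0.1], [0, 0, 0, 0, 0, 0, 0.0], [0, 0, 0, 0, 0, 0, 0], [0, 0, 0, 0, 0, 0, 0], [0, 0, 0, 0, 0, 0, 0], [0, 0, 0, 0, 0, 0, 0], [0, 0, 0, 0, 0, 0, 0]], "grip_force": 60}}

```text
time_s: 2.9
tool_pos: [0.3581, -0.3351, 0.0184]
orientation: [180.0, -0.1, -29.5]
ft_force: [-0.2, -0.3, 5.3]
width: 0.0106
finger_force: 59.1
```

>>> {"name": "send_rows", "arguments": {"rows": [[0, 0, 0, 0, 0, -3, 0], [0, 0, 0, 0, 0, -9, 0], [0, 0, 0, 0, 0, -20, 0], [0, 0, 0, 0, 0, -35, 0], [0, 0, 0, 0, 0, -52, 0], [0, 0, 0, 0, 0, -70, 0], [0, 0, 0, 0, 0, -86, 0], [0, 0, 0, 0, 0, -99, 0], [0, 0, 0, 0, 0, -107, 0], [0, 0, 0, 0, 0, -110, 0]]}}

```text
time_s: 3.73
tool_pos: [0.3582, -0.3351, 0.1292]
orientation: [180.0, -0.1, -29.5]
ft_force: [0.2, 1.2, -2.1]
width: 0.0106
finger_force: 58.5
```

>>> {"name": "send_rows", "arguments": {"rows": [[0, 0, 0, 0, -3, 0, 0], [0, 0, 0, 0, -10, 0, 0], [0, 0, 0, 0, -22, 0, 0], [0, 0, 0, 0, -38, 0, 0], [0, 0, 0, 0, -57, 0, 0], [0, 0, 0, 0, -77, 0, 0], [0, 0, 0, -1, -97, 0, 0], [0, 0, 0, -1, -117, 0, 0], [0, 0, 0, -2, -137, 0, 0], [0, 0, 0, -2, -156, 0, 0]]}}

```text
time_s: 4.57
tool_pos: [0.4333, -0.196, 0.1271]
orientation: [-180.0, 0.1, -29.5]
ft_force: [-0.2, 0.8, -1.2]
width: 0.0106
finger_force: 58.5
```

>>> {"name": "send_rows", "arguments": {"rows": [[0, 0, -0.02, 0, -20, 0, 0], [0, 0, -0.06, 0, -40, 0, 0], [0, 0, -0.11, -1, -60, 0, 0], [0, 0, -0.17, -1, -79, 0, 0], [0, 0, -0.22, -1, -97, 0, 0], [0, 0, -0.27, -2, -112, 0, 0], [0, 0, -0.3, -2, -124, 0, 0], [0, 0, -0.32, -2, -131, 0, 0], [0, 0, -0.332, -2, -135, 0, 0], [0, 0, -0.332, -2, -135, 0, 0]]}}

```text
time_s: 5.4
tool_pos: [0.4979, -0.0791, 0.1275]
orientation: [180.0, 0.0, -10.4]
ft_force: [-0.1, -0.0, 0.1]
width: 0.0107
finger_force: 58.5
```

```bash
python3 go.py 498.3 -79.6 50 -10.5
python3 - <<'E'
from h import *
V=[]
for n,(a,b,c,e) in(('side',(190,100,330,240)),('top',(170,130,310,270))):
    im,d,K,t,Rm=cam(n); np.savez(n+'4.npz',im=im,d=d); V.append(cv2.resize(cv2.convertScaleAbs(im[b:e,a:c],alpha=1.3),None,fx=2.8,fy=2.8,interpolation=2))
cv2.imwrite('pics/v4.png',np.hstack(V))
E
```

```text
t 5.4 pos [497.9 -79.1 127.5] [ 1.800e+02  3.000e-02 -1.045e+01] F [-0.1 -0.   0.1] w 0.0107
turn [0.     0.0005 0.0009] shift [ 0.5  0.4 77.5]
```

View pics/v4.png

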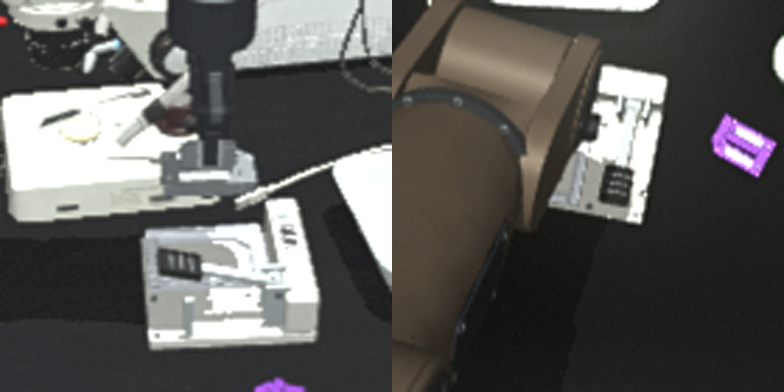

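The side view shows the cassette level in the grip at crop (210,170), clipped corner to the rear left, and the pocket below it. Next I'll measure the cassette in the grip against the reader, using this same view.

```bash
cat > m4.py <<'E'
from h import *
z=np.load('side4.npz');im,d=z['im'],z['d'];p=ctrl.camera_params('side');K=np.array(p['mtx']);t=np.array(p['position']);Rm=R.from_euler('xyz',p['rotation'],degrees=True).as_matrix()
P=pts(d,K,t,Rm)
a=np.radians(-10.45);c,sn=np.cos(a),np.sin(a); M=np.array([[c,sn],[-sn,c]])
g=(np.abs(P[...,0]-.498)<.07)&(np.abs(P[...,1]+.08)<.06)&(P[...,2]>.100)&(P[...,2]<.130)&(im.max(2)>60)
N,L,S,C=cv2.connectedComponentsWithStats(g.astype(np.uint8)); i=1+S[1:,4].argmax(); print(S[i])
s=P[L==i]; q=s[:,:2]@M.T*1000; tcp=M@np.array([497.9,-79.1])
print('z pct',np.percentile(s[:,2]*1e3,[1,5,25,50,75,95,99]).round(1))
q=q-tcp
print('u pct',np.percentile(q[:,0],[0,1,99,100]).round(1),'v',np.percentile(q[:,1],[0,1,99,100]).round(1))
top=s[:,2]>.120; print('top: u',np.percentile(q[top,0],[0,1,99,100]).round(1),'v',np.percentile(q[top,1],[0,1,5,99]).round(1))
# right-face: extreme v per u bin
b=np.round(q[:,0]/6).astype(int); 
print([(bb*6,round(q[b==bb][:,1].min(),1),round(s[b==bb][:,2].min()*1e3,1)) for bb in np.unique(b)])
E
python3 m4.py
python3 - <<'E'
import numpy as np,runpy
E
sed -i "s/'1.npz'/'4.npz'/" m2.py; python3 m2.py | grep -A20 side
```

```text
[247 153  35  18 439]
z pct [108.2 110.5 117.8 121.5 122.7 125.5 128.6]
u pct [-43.7 -43.4  39.4  41.1] v [-33.3 -31.6  22.5  27.6]
top: u [-43.7 -43.   39.2  40.2] v [-33.3 -30.6 -29.   23.2]
[(np.int64(-42), np.float64(-28.6), np.float64(106.6)), (np.int64(-36), np.float64(-30.0), np.float64(109.5)), (np.int64(-30), np.float64(-30.4), np.float64(110.4)), (np.int64(-24), np.float64(-30.2), np.float64(108.4)), (np.int64(-18), np.float64(-31.7), np.float64(111.1)), (np.int64(-12), np.float64(-33.0), np.float64(109.8)), (np.int64(-6), np.float64(-33.3), np.float64(108.5)), (np.int64(0), np.float64(-31.7), np.float64(110.1)), (np.int64(6), np.float64(-28.6), np.float64(107.7)), (np.int64(12), np.float64(-31.3), np.float64(109.4)), (np.int64(18), np.float64(-30.5), np.float64(108.1)), (np.int64(24), np.float64(-29.8), np.float64(108.4)), (np.int64(30), np.float64(-31.4), np.float64(110.0)), (np.int64(36), np.float64(-31.3), np.float64(111.4)), (np.int64(42), np.float64(-29.3), np.float64(110.2))]
side comp [ 241  171   63   53 2269]
 base [ 505.9 -116.3  155.8  149.5   79.2]
 top52 [ 522.  -118.3  153.8  117.2   79.2]
 yaw -9.0 {'front': [1.59, 444.48, 30.0], 'rear': [1.15, 590.22, 29.0], 'left': [0.03, 38.66, 26.0], 'right': [-1.64, -111.2, 30.0]}
 yaw -10.09 {'front': [0.7, 445.09, 30.0], 'rear': [-0.01, 591.25, 28.0], 'left': [1.1, 48.38, 25.0], 'right': [-0.72, -101.95, 29.0]}
 yaw -10.17 {'front': [0.6, 445.09, 30.0], 'rear': [0.04, 591.29, 27.0], 'left': [1.13, 49.12, 25.0], 'right': [-0.7, -101.29, 29.0]}
```

>>> {"name": "send_rows", "arguments": {"rows": [[0, 0, 0, 0, 0, 4, 0], [0, 0, 0, 0, 0, 12, 0], [0, 0, 0, 0, 0, 22, 0], [0, 0, 0, 0, 0, 34, 0], [0, 0, 0, 0, 0, 47, 0], [0, 0, 0, 0.3, 0, 59, 0], [0, 0, 0, 0.3, 0, 70, 0], [0, 0, 0, 0.3, 0, 78, 0], [0, 0, 0, 0.3, 0, 83, 0], [0, 0, 0, 0.3, 0, 84, 0]]}}

```text
time_s: 6.33
tool_pos: [0.4977, -0.0799, 0.0426]
orientation: [-180.0, 0.1, -10.5]
ft_force: [0.6, -0.7, -1.3]
width: 0.0109
finger_force: 58.5
```

```bash
python3 go.py 498.3 -79.6 30.4 -10.4
python3 - <<'E'
from h import *
V=[]
for n,(a,b,c,e) in(('side',(225,145,315,235)),('top',(195,140,285,230))):
    im,d,K,t,Rm=cam(n); np.savez(n+'5.npz',im=im,d=d); V.append(cv2.resize(cv2.convertScaleAbs(im[b:e,a:c],alpha=1.2),None,fx=4.4,fy=4.4,interpolation=2))
cv2.imwrite('pics/v5.png',np.hstack(V))
E
```

```text
t 6.33 pos [497.7 -79.9  42.6] [-1.800e+02  9.000e-02 -1.052e+01] F [ 0.6 -0.7 -1.3] w 0.0109
turn [-0.0001  0.0016 -0.0021] shift [ 0.5 -0.4 12.2]
```

View pics/v5.png

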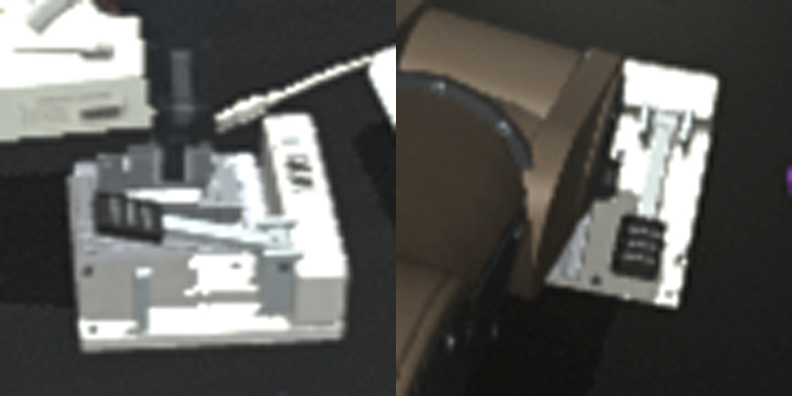

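The cassette sits just above the rim at crop (170,175), in line with the pocket. I'll lower it slowly and watch the force.

>>> {"name": "send_rows", "arguments": {"rows": [[0, 0, 0, 0.3, 0, 0.5, 0], [0, 0, 0, 0.3, 0, 1.2, 0], [0, 0, 0, 0.3, 0, 2, 0], [0, 0, 0, 0.3, 0, 2.8, 0], [0, 0, 0, 0.3, 0, 3.6, 0], [0, 0, 0, 0.3, 0, 4.4, 0], [0, 0, 0, 0.3, 0, 5.2, 0], [0, 0, 0, 0.3, 0, 6, 0], [0, 0, 0, 0.3, 0, 6.5, 0], [0, 0, 0, 0.3, 0, 6.5, 0]]}}

```text
time_s: 7.27
tool_pos: [0.4984, -0.0799, 0.0372]
orientation: [180.0, 0.0, -10.5]
ft_force: [-0.3, 0.3, -1.1]
width: 0.0108
finger_force: 58.5
```

```bash
python3 go.py 498.3 -79.6 30.4 -10.4
```

```text
t 7.27 pos [498.4 -79.9  37.2] [ 1.80e+02  1.00e-02 -1.05e+01] F [-0.3  0.3 -1.1] w 0.0108
turn [ 0.0001  0.0002 -0.0017] shift [-0.1 -0.2  6.8]
```

>>> {"name": "send_rows", "arguments": {"rows": [[0, 0, 0, 0, 0, 0.4, 0], [0, 0, 0, 0, 0, 0.8, 0], [0, 0, 0, 0, 0, 1.2, 0], [0, 0, 0, 0, 0, 1.6, 0], [0, 0, 0, 0, 0, 2, 0], [0, 0, 0, 0, 0, 2.4, 0], [0, 0, 0, 0, 0, 2.8, 0], [0, 0, 0, 0, 0, 3.2, 0], [0, 0, 0, 0, 0, 3.5, 0], [0, 0, 0, 0, 0, 3.5, 0]]}}

```text
time_s: 8.1
tool_pos: [0.4984, -0.0799, 0.0337]
orientation: [180.0, 0.0, -10.5]
ft_force: [-1.2, 0.9, -1.9]
width: 0.0106
finger_force: 58.5
```

>>> {"name": "send_rows", "arguments": {"rows": [[0, 0, 0, 0, 0, 0.3, 0], [0, 0, 0, 0, 0, 0.6, 0], [0, 0, 0, 0, 0, 0.9, 0], [0, 0, 0, 0, 0, 1.2, 0], [0, 0, 0, 0, 0, 1.5, 0], [0, 0, 0, 0, 0, 1.8, 0], [0, 0, 0, 0, 0, 2.1, 0], [0, 0, 0, 0, 0, 2.4, 0], [0, 0, 0, 0, 0, 2.5, 0], [0, 0, 0, 0, 0, 2.5, 0]]}}

```text
time_s: 8.93
tool_pos: [0.4985, -0.0799, 0.0312]
orientation: [180.0, -0.0, -10.5]
ft_force: [1.0, 0.6, -1.0]
width: 0.0111
finger_force: 58.5
```

```bash
python3 go.py 498.3 -79.6 30.4 -10.4
```

```text
t 8.93 pos [498.5 -79.9  31.2] [180.   -0.  -10.5] F [ 1.   0.6 -1. ] w 0.0111
turn [ 0.0001 -0.     -0.0017] shift [-0.2 -0.2  0.8]
```

No contact with the rim, so the cassette is inside the pocket. I'll go on down to the floor.

>>> {"name": "send_rows", "arguments": {"rows": [[0, 0, 0, 0, 0, 0.1, 0], [0, 0, 0, 0, 0, 0.2, 0], [0, 0, 0, 0, 0, 0.3, 0], [0, 0, 0, 0, 0, 0.4, 0], [0, 0, 0, 0, 0, 0.5, 0], [0, 0, 0, 0, 0, 0.6, 0], [0, 0, 0, 0, 0, 0.8, 0], [0, 0, 0, 0, 0, 1.0, 0], [0, 0, 0, 0, 0, 1.0, 0], [0, 0, 0, 0, 0, 1.0, 0]]}}

```text
time_s: 9.77
tool_pos: [0.4985, -0.0798, 0.0305]
orientation: [180.0, -0.0, -10.5]
ft_force: [-0.8, 0.4, 3.4]
width: 0.0108
finger_force: 59.1
```

Floor reached: Fz is now +3.4 N. I'll open gradually, then rise.

>>> {"name": "send_rows", "arguments": {"rows": [[0, 0, 0, 0, 0, 0, 0.14], [0, 0, 0, 0, 0, 0, 0.18], [0, 0, 0, 0, 0, 0, 0.24], [0, 0, 0, 0, 0, 0, 0.3], [0, 0, 0, 0, 0, 0, 0.36], [0, 0, 0, 0, 0, 0, 0.42], [0, 0, 0, 0, 0, 0, 0.45], [0, 0, 0, 0, 0, 0, 0.45], [0, 0, 0, 0, 0, -1, 0.45], [0, 0, 0, 0, 0, -3, 0.45]]}}

```text
time_s: 10.6
tool_pos: [0.4984, -0.0798, 0.0333]
orientation: [180.0, 0.0, -10.5]
ft_force: [0.5, -0.2, 1.2]
width: 0.0383
finger_force: 0.0
```

>>> {"name": "send_rows", "arguments": {"rows": [[0, 0, 0, 0, 0, -5, 0.45], [0, 0, 0, 0, 0, -12, 0.45], [0, 0, 0, 0, 0, -22, 0.45], [0, 0, 0, 0, 0, -35, 0.45], [0, 0, 0, 0, 0, -50, 0.45], [0, 0, 0, 0, 0, -65, 0.45], [0, 0, 0, 0, 0, -80, 0.45], [0, 0, 0, 0, 0, -92, 0.45], [0, 0, 0, 0, 0, -99, 0.45], [0, 0, 0, 0, 0, -101, 0.45]]}}

```text
time_s: 11.43
tool_pos: [0.4988, -0.08, 0.136]
orientation: [180.0, -0.1, -10.5]
ft_force: [0.2, -0.4, 0.5]
width: 0.0382
finger_force: 0.0
```

```bash
python3 go.py 449.3 -151.9 110 -10.5
python3 - <<'E'
from h import *
im,d,K,t,Rm=cam('side'); P=pts(d,K,t,Rm); np.savez('side6.npz',im=im,d=d)
c=np.radians(-10.4);M=np.array([[np.cos(c),np.sin(c)],[-np.sin(c),np.cos(c)]])
Q=(P[...,:2]*1e3-[496.3,-114.5])@M.T; Z=P[...,2]*1e3
g=(Q[...,0]>-55)&(Q[...,0]<45)&(Q[...,1]>0)&(Q[...,1]<70)&(Z<60)
for lo,hi in((19,24),(24,30),(44,54)):
    m=g&(Z>lo)&(Z<hi); print(lo,hi,m.sum(),np.percentile(Q[m][:,0],[2,50,98]).round(1),np.percentile(Q[m][:,1],[2,50,98]).round(1),np.median(Z[m]).round(1))
m=g&(Z>23)&(Z<30)&(Q[...,1]>5)&(Q[...,1]<24)
A=np.c_[Q[m],np.ones(m.sum())]; f,*_=np.linalg.lstsq(A,Z[m],rcond=None); print('plane slopes deg',np.degrees(np.arctan(f[:2])).round(2),'z at pocket',f@[-5,33,1])
cv2.imwrite('pics/v6.png',cv2.resize(cv2.convertScaleAbs(im[145:235,225:315],alpha=1.1),None,fx=6,fy=6,interpolation=2))
E
```

```text
t 11.43 pos [498.8 -80.  136. ] [ 1.7998e+02 -1.5000e-01 -1.0500e+01] F [ 0.2 -0.4  0.5] w 0.0382
turn [ 0.0003 -0.0025  0.0001] shift [-35.7  79.8  26. ]
19 24 116 [-54.   28.7  44.4] [ 4.3 45.6 69.1] 21.9
24 30 135 [-45.8  11.3  34.6] [ 4.4 27.6 57.1] 25.7
44 54 77 [-29.7  -8.5  17.3] [24.8 31.2 40.4] 48.3
plane slopes deg [-0.21 -3.19] z at pocket 24.4979239438043
```

View pics/v6.png

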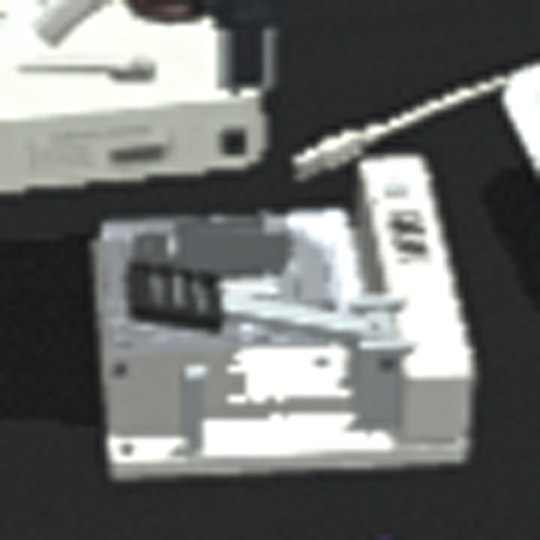

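The cassette is seated: rib centred at reader (-6, 33) mm, plate top about 26 mm, and level within depth noise. Next I shut the fingers and move over the lever pad.

>>> {"name": "send_rows", "arguments": {"rows": [[0, 0, 0, -2, 4, 0, 0.35], [0, 0, 0, -6, 13, 0, 0.25], [0, 0, 0, -11, 25, 0, 0.15], [0, 0, 0, -17, 39, 2, 0.05], [0, 0, 0, -23, 52, 6, 0], [0, 0, 0, -28, 64, 12, 0], [0, 0, 0, -32, 72, 19, 0], [0, 0, 0, -34.5, 77, 25, 0], [0, 0, 0, -35.5, 79.5, 29, 0], [0, 0, 0, -35.5, 80, 30, 0]], "grip_force": 40}}

```text
time_s: 12.32
tool_pos: [0.4485, -0.1522, 0.1033]
orientation: [-180.0, 0.1, -10.5]
ft_force: [-0.6, -0.6, -0.2]
width: -0.0001
finger_force: 0.0
```

>>> {"name": "send_rows", "arguments": {"rows": [[0, 0, 0, 0, 0, 1, 0], [0, 0, 0, 0, 0, 3, 0], [0, 0, 0, 0, 0, 6, 0], [0, 0, 0, 0, 0, 9, 0], [0, 0, 0, 0, 0, 12, 0], [0, 0, 0, 0, 0, 15, 0], [0, 0, 0, 0, 0, 17, 0], [0, 0, 0, 0, 0, 18, 0], [0, 0, 0, 0, 0, 18, 0], [0, 0, 0, 0, 0, 18, 0]]}}

```text
time_s: 13.15
tool_pos: [0.449, -0.1521, 0.0863]
orientation: [180.0, -0.0, -10.5]
ft_force: [1.1, -0.1, -0.4]
width: 0.0
finger_force: 0.0
```

```bash
python3 go.py 449.6 -152.1 56 -10.5
```

```text
t 13.15 pos [ 449.  -152.1   86.3] [180.   -0.  -10.5] F [ 1.1 -0.1 -0.4] w 0.0
turn [ 0.0001 -0.      0.0001] shift [ 0.6 -0.1 30.3]
```

>>> {"name": "send_rows", "arguments": {"rows": [[0, 0, 0, 0.5, 0, 1, 0], [0, 0, 0, 0.5, 0, 2.5, 0], [0, 0, 0, 0.5, 0, 4, 0], [0, 0, 0, 0.5, 0, 6, 0], [0, 0, 0, 0.5, 0, 8, 0], [0, 0, 0, 0.5, 0, 10, 0], [0, 0, 0, 0.5, 0, 12, 0], [0, 0, 0, 0.5, 0, 13.5, 0], [0, 0, 0, 0.5, 0, 14.5, 0], [0, 0, 0, 0.5, 0, 15, 0]]}}

```text
time_s: 13.98
tool_pos: [0.4494, -0.1521, 0.0711]
orientation: [-180.0, 0.0, -10.5]
ft_force: [-1.9, 0.6, 4.2]
width: 0.0002
finger_force: 1.5
```

>>> {"name": "send_rows", "arguments": {"rows": [[0, 0, 0, 0, 0, 1, 0], [0, 0, 0, 0, 0, 2.5, 0], [0, 0, 0, 0, 0, 4, 0], [0, 0, 0, 0, 0, 5.5, 0], [0, 0, 0, 0, 0, 7, 0], [0, 0, 0, 0, 0, 8.5, 0], [0, 0, 0, 0, 0, 10, 0], [0, 0, 0, 0, 0, 11, 0], [0, 0, 0, 0, 0, 11.5, 0], [0, 0, 0, 0, 0, 11.5, 0]]}}

```text
time_s: 14.82
tool_pos: [0.4494, -0.1521, 0.0597]
orientation: [-180.0, 0.0, -10.5]
ft_force: [-2.7, 0.6, 4.4]
width: 0.0002
finger_force: 2.3
```

```bash
python3 go.py 449.6 -152.1 56 -10.5
```

```text
t 14.82 pos [ 449.4 -152.1   59.7] [-1.80e+02  2.00e-02 -1.05e+01] F [-2.7  0.6  4.4] w 0.0002
turn [-0.      0.0003  0.0001] shift [ 0.2 -0.1  3.7]
```

>>> {"name": "send_rows", "arguments": {"rows": [[0, 0, 0, 0, 0, 0.4, 0], [0, 0, 0, 0, 0, 0.9, 0], [0, 0, 0, 0, 0, 1.4, 0], [0, 0, 0, 0, 0, 1.9, 0], [0, 0, 0, 0, 0, 2.4, 0], [0, 0, 0, 0, 0, 2.9, 0], [0, 0, 0, 0, 0, 3.3, 0], [0, 0, 0, 0, 0, 3.6, 0], [0, 0, 0, 0, 0, 3.6, 0], [0, 0, 0, 0, 0, 3.6, 0]]}}

```text
time_s: 15.65
tool_pos: [0.4493, -0.1521, 0.0562]
orientation: [-180.0, 0.0, -10.5]
ft_force: [-4.5, 1.0, 4.9]
width: -0.0002
finger_force: 2.7
```

```bash
python3 go.py 449.6 -152.1 56 -10.5
python3 - <<'E'
from h import *
im,d,K,t,Rm=cam('side'); P=pts(d,K,t,Rm)
c=np.radians(-10.45);M=np.array([[np.cos(c),np.sin(c)],[-np.sin(c),np.cos(c)]])
Q=(P[...,:2]*1e3-[496.3,-114.5])@M.T; Z=P[...,2]*1e3
# lever bar/pad tops: profile along reader x
for x in range(-62,50,8):
    m=(np.abs(Q[...,0]-x)<4)&(Q[...,1]>-66)&(Q[...,1]<-36)&(Z>35)&(Z<66); n=(np.abs(Q[...,0]-x)<4)&(Q[...,1]>-80)&(Q[...,1]<-66)&(Z>30)&(Z<66)
    print(x,m.sum(),np.percentile(Z[m],[50,90]).round(1) if m.any() else '','post',n.sum(),Z[n].max().round(1) if n.any() else '')
cv2.imwrite('pics/v7.png',cv2.resize(cv2.convertScaleAbs(im[165:235,230:310],alpha=1.3),None,fx=8,fy=8,interpolation=2))
E
```

```text
t 15.65 pos [ 449.3 -152.1   56.2] [-1.800e+02  2.000e-02 -1.049e+01] F [-4.5  1.   4.9] w -0.0002
turn [-0.      0.0003  0.0001] shift [ 0.3 -0.   0.2]
-62 12 [53.8 56. ] post 0 
-54 27 [54.4 56.7] post 0 
-46 20 [55.2 62.3] post 0 
-38 25 [54.4 61.8] post 0 
-30 23 [54.1 60.6] post 26 57.2
-22 22 [53.6 56.3] post 0 
-14 17 [51.8 53.7] post 0 
-6 15 [51.7 53.6] post 0 
2 15 [51.2 53.9] post 0 
10 18 [51.4 52.8] post 0 
18 17 [51.2 53.5] post 0 
26 13 [51.7 54.6] post 0 
34 21 [50.7 54.4] post 0 
42 37 [52.2 57.5] post 0
```

View pics/v7.png

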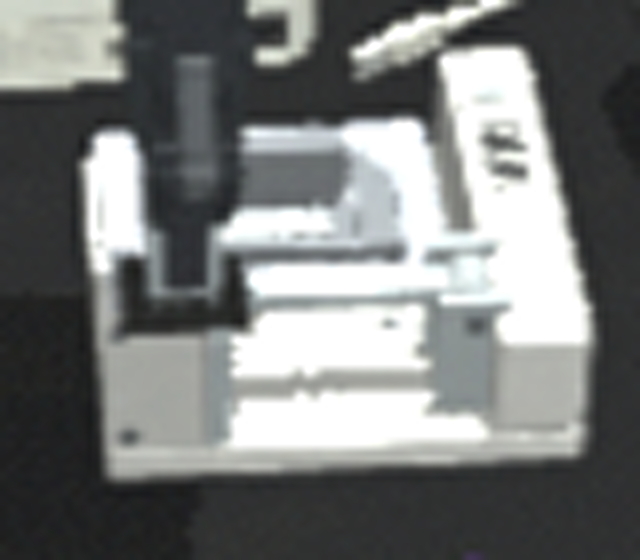

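The lever lies level: its bar stays at about 51.5 mm along its length, the pad is flush with the post, and the fingertips are holding it at crop (185,290). The cassette stays seated behind it at (290,180), so I'm handing the job in.

```bash
python3 -c "
from station import ctrl
print(ctrl.finish_job())"
```

```text
the job is handed in; nothing more can be done
None
```

I lowered the cassette into the reader's pocket and let go of it, with its clipped corner matching the pocket's, then handed the job in at about 16 s with the fingertips still holding the lever level.

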